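# Draw the mushroom-handled carving gouge from the drawer and hold it slanted

### The job

Pull the drawer of the low plywood chest right out to its stop and leave it open; then draw the carving gouge with the mushroom handle (the broadest handle in the row) up out of its socket and tip it to about 45 degrees from upright, point still downwards, as one holds it to look at its edge. Finish while still holding it like that in the gripper, at rest, all of it higher than the chest's top and touching nothing else; leave the other carving tools in their sockets and everything else where it lies.

Things in the scene. Friction and masses are not known exactly. Their poses are not given: they have to be found in the camera images.
- chest: Low plywood chest with one drawer, fixed to the bench: 243 mm deep (x), 310 mm wide (y), top 170 mm above the bench. Origin at the centre of its underside. The drawer slides out along the chest's -x axis, towards the robot.
- block_top (a point): Centre of the top of the wooden socket block in the drawer (moves with it), 78 mm above the bench: four sockets in a row along the chest's y, 62 mm apart, hold four carving tools, reachable once the drawer is open, when the row is 82 mm in front of the chest's top panel. Drawer side and back walls reach 107 mm above the bench, its front panel 162 mm. Axes as the chest's.
- drawer (a joint): How far the drawer is drawn out, in m: 0 shut, 0.165 at the stop. It starts shut, slides with about 2 N and stays where it is left.
- drawer_handle (a point): Middle of the drawer's steel bar handle: a round bar 10 mm thick, 120 mm long along the chest's y, 42 mm out from the drawer's front panel and 31 mm below the chest's top. It moves with the drawer. Axes as the chest's.
- gouge: The gouge to draw out. Stands blade down in one of the four sockets. Steel blade 11 mm thick and 50 mm long below the handle, beech handle. Mushroom handle: a neck 22 mm thick, above it a round cap 36 mm across and 28 mm high. 110 mm long, about 80 g. Origin at the blade's point; z runs along the blade towards the handle (upright in the socket). Seated, its point is 50 mm below the block's top; it slides straight up freely.
- gouge_grip (a point): Centre of the gouge's cap (14 mm below the handle's top, 96 mm from the blade's point, 46 mm above the block while seated). Axes as the gouge's.
- gouge_tip (a point): Point of the gouge's blade, the end opposite the handle. Axes as the gouge's.
- straight_grip (a point): Centre of the handle of another carving tool: plain round straight handle 22 mm thick, top 60 mm above the block. To be left in its socket.
- square_grip (a point): Centre of the handle of another carving tool: square handle 21 mm thick, top 56 mm above the block. To be left in its socket.
- ball_grip (a point): Centre of the ball handle, 26 mm across, of another carving tool, top 53 mm above the block. To be left in its socket.
- plane: Hand plane with red grips lying on the bench to the left, 170 x 50 mm, 70 mm high. Origin under its centre. Not to be moved.
- mallet: Wooden mallet lying on the bench to the right: head 70 x 120 x 60 mm centred 110 mm along its x from the origin, handle along x reaching 140 mm the other way. Not to be moved.
- tin: Open metal tin on the bench to the right, 76 mm across, 70 mm high. Origin under its centre. Not to be moved.
- trysquare: Try square lying flat on the bench near the robot on the right: wooden stock 20 x 120 x 16 mm along y, 80 mm on the -x side of the origin, steel blade 30 mm wide reaching 88 mm on the +x side. Not to be moved.
- sander: Cork sanding block lying near the middle of the chest's top, 60 x 110 x 35 mm high. Origin under its centre. Not to be moved.

How it is judged:
By the outcome, as a careful person would: the job done as asked, in the order asked, and still so for the second after the job is handed in, while the arm keeps its last pose, push and grip.
It also fails if it takes over 48 s, if anything falls off the work surface, if the arm or the gripper's body presses on something with over 40 N, if the wrist force passes 120 N, or if a joint passes its speed limit or range.

### The arm

A 6-joint arm with a two-finger parallel gripper is mounted at the origin on the work surface. World frame = base frame: x ahead of the robot, y to its left, z up, the work surface at z = 0. Lengths are in mm, angles in rad, forces in N, time in s.
With the tool pointing down it reaches from about 275 to 725 mm from the base axis. Payload 5.6 kg.
Tool frame: the origin (TCP) lies on the centre line of the jaws, within the pads' length; the fingertips stand 19 mm ahead of it and the grasp point (between the pads) is the TCP; z points along the fingers, y is the direction in which the jaws open and shut (so a half turn about z gives the same grasp; the last joint's range is limited). The gripper opens to 85 mm and grips with 20 to 120 N. Pads are 22 mm wide; open, the fingers measure 114 mm over their backs; the gripper's body (76 mm by 85 mm) begins 54 mm behind the grasp point. The pads swing forward as they close: fully open they stand 13 mm farther back than shut.
Start: joints at [-0.893, 0.255, 0.108, 0, -1.424, -0.285], TCP at [210.546, -508.098, 250.283] pointing down, gripper open.
Joint ranges: [-2.95, 2.95], [-1.21, 1.97], [-1.09, 1.5], [-2.87, 1.71], [-2.94, -0.07], [-3.05, 3.05]. Speed limits (rad/s): [2.57, 2.57, 3.14, 3.14, 3.14, 3.14].

### API

Orientations are given as a unit quaternion [w, x, y, z].
In Python, from bench import get_obs, camera, sign_off gives the robot as it stands.
- The arm moves only by the tool send_rows, never from a script. Its argument "series" is a list of rows, each an object of numbers: "tx", "ty", "tz": the shift along the tool's x, y, z in units of 50 mm (1.0 is 50 mm); "wx", "wy", "wz": the turn, a rotation vector about the tool's x, y, z in units of 0.12 rad (1.0 is 0.12 rad); "fingers": the gripper's target within -1 to 1 (fully open at 1, half-way at 0, shut at -1). A call has 1 to 5 rows; each row shifts and turns the commanded pose from where the row before left it, along the tool's axes as they then stand; what a row does not reach is not made up. A row lasts 1/10 s, in which the tool goes at most 50 mm and 8.59 degrees, less where a joint would pass 70% of its speed; a pose out of reach is approached as far as the arm can. A call with a number of a shift or a turn outside -1 to 1 is refused whole. A call with a gripper value outside its range is refused whole. The fingers move at their own pace and stop on an object; the grip force is fixed at half the most. Time passes only in rows, so rows that do not move let the fingers close. It gives the time, the measured TCP pose, the force and the opening at its end, in the units of the state.
- get_obs(): the state, without advancing time (a new reading comes with each control period).
- camera(name): name is "scene" or "top" or "wrist"; returns a dict with "img" (400x640x3 uint8, red, green, blue), "camera_matrix" (3x3 intrinsics, pixels), "eye" and "rotation" of the camera in the world; the wrist camera has in their place "tool_from_camera" (4x4, takes a point from camera to tool coordinates, whose origin is the TCP and whose axes are the flange's). Camera axes: x right, y down, z forward; pixel columns grow to the right and rows downward; lengths in mm; the calibration is good to about 2 mm. A picture is of the moment at which its call begins: read the wrist's pose just before it. There is no depth.
- sign_off(): hands the job in, once; it reports no verdict.
The state is a dict: "clock": time; "qpos": joint angles; "joint_vel": joint speeds; "joint_torque": joint torques, N m; "tool_pos": TCP position; "tcp_rot": TCP orientation; "ft_force": force on the tool from outside, world axes, zero at the start; "torque": the same for the moment, N m; "gripper_width": opening from 0.0 (shut) to 1.0 (fully open).
Only numpy, scipy, OpenCV 4.12 (cv2) and the standard library are available. Lean on these libraries where they do the work, as an engineer would, in place of code of your own. Each camera call takes 0.05 s, during which the arm holds its last target.

## Working session

There is one attempt and no reset: what is moved stays moved. The work goes in short steps, Python scripts to look and compute and a tool call to move; the robot and the scene stay as the last step left them, time stands still between calls to the robot, and variables do not carry over. Pictures are saved under pics/ and viewed, and the job is handed in when it is done.

Besides the shell and the picture viewer there is one more tool, called after ">>>" as name([rows], argument=value, ...), one row to a line, values as JSON. send_rows: Moves the arm, as the interface text tells. Its arguments: {"type":"object","properties":{"series":{"type":"array","items":{"type":"object","properties":{"tx":{"type":"number"},"ty":{"type":"number"},"tz":{"type":"number"},"wx":{"type":"number"},"wy":{"type":"number"},"wz":{"type":"number"},"fingers":{"type":"number"}}}}},"required":["series"]}

```bash
ls; mkdir -p pics; python3 - <<'E'
from bench import get_obs, camera
import cv2
o=get_obs()
for k,v in o.items(): print(k,v)
for n in ("scene","top"):
    c=camera(n); cv2.imwrite(f"pics/{n}0.png",c["img"][:,:,::-1])
    print(n,c["camera_matrix"],c["eye"],c["rotation"])
E
```

```text
pics
clock 0.0
qpos [-8.93391750e-01  2.55741492e-01  1.07014762e-01 -4.64483478e-04
 -1.42389675e+00 -2.84600719e-01]
joint_vel [-0.00016782  0.00088637  0.00050289  0.00039048  0.00134331 -0.00107167]
joint_torque [ 4.82757841e-04 -3.86631882e+01  2.37937886e+01  5.36489457e+00
 -6.09230337e-03 -2.98324335e-05]
tool_pos [ 210.40888097 -507.66942123  249.40427427]
tcp_rot [-2.19039059e-04 -1.95108071e-01  9.80781297e-01  9.16194802e-04]
ft_force [ 0.0451818   0.4456984  -0.36950934]
torque [ 0.00624446 -0.00677605 -0.00756012]
gripper_width 0.9981181168254167
scene [[440.53381128   0.         313.83989858]
 [  0.         440.53381128 198.5271996 ]
 [  0.           0.           1.        ]] [ 124.0686884  -257.86927535 1521.37480181] [-0.14598177  0.85090901 -0.49810283  0.08085023]
top [[456.57814118   0.         321.71249168]
 [  0.         456.57814118 197.18740479]
 [  0.           0.           1.        ]] [ 211.79976194  -34.52999979 1656.32405735] [-0.07240994  0.7165832  -0.6899076   0.0727518 ]
```

View pics/scene0.png

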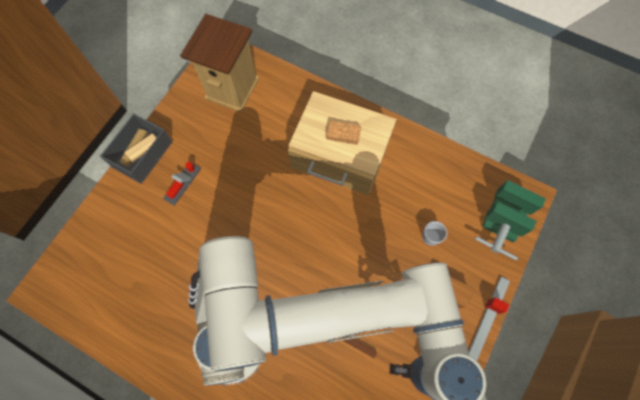

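View pics/top0.png

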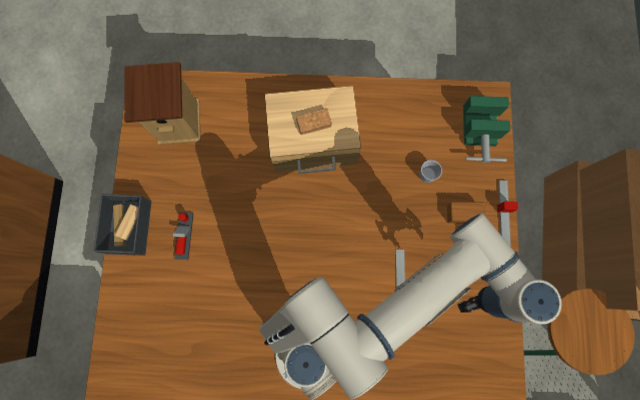

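```bash
cat > h.py <<'E'
import numpy as np, cv2
from scipy.spatial.transform import Rotation as R
from bench import get_obs, camera
def rot(q): return R.from_quat([q[1],q[2],q[3],q[0]])
def cam(n):
    o=get_obs(); c=camera(n); K=np.array(c["camera_matrix"])
    if n=="wrist":
        T=np.array(c["tool_from_camera"]); Rt=rot(o["tcp_rot"]).as_matrix()
        Rc=Rt@T[:3,:3]; e=Rt@T[:3,3]+np.array(o["tool_pos"])
    else: Rc=rot(np.array(c["rotation"])).as_matrix() if np.array(c["rotation"]).size==4 else np.array(c["rotation"]); e=np.array(c["eye"])
    return dict(img=np.ascontiguousarray(c["img"][:,:,::-1]),K=K,R=Rc,e=e)
def ray(c,uv):
    d=c["R"]@np.linalg.inv(c["K"])@np.array([uv[0],uv[1],1.]); return c["e"],d/np.linalg.norm(d)
def onz(c,uv,z):
    e,d=ray(c,uv); return e+d*(z-e[2])/d[2]
def proj(c,P):
    p=c["K"]@c["R"].T@(np.asarray(P,float)-c["e"]); return p[:2]/p[2]
def crop(c,x0,y0,x1,y1,s,name): 
    cv2.imwrite(name,cv2.resize(c["img"][y0:y1,x0:x1],None,fx=s,fy=s,interpolation=cv2.INTER_CUBIC))
def tri(l):
    A=np.zeros((3,3));b=np.zeros(3)
    for c,uv in l:
        e,d=ray(c,uv);M=np.eye(3)-np.outer(d,d);A+=M;b+=M@e
    return np.linalg.solve(A,b)
E
python3 - <<'E'
from h import *
t=cam("top"); s=cam("scene")
crop(t,255,75,375,180,6,"pics/tc.png"); crop(s,275,80,410,200,5,"pics/sc.png")
for uv in [(265,94),(354,87),(360,152),(270,162)]: print(onz(t,uv,170).round())
E
```

```text
[882. 182. 170.]
[ 920. -128.  170.]
[ 683. -153.  170.]
[636. 150. 170.]
```

View pics/tc.png

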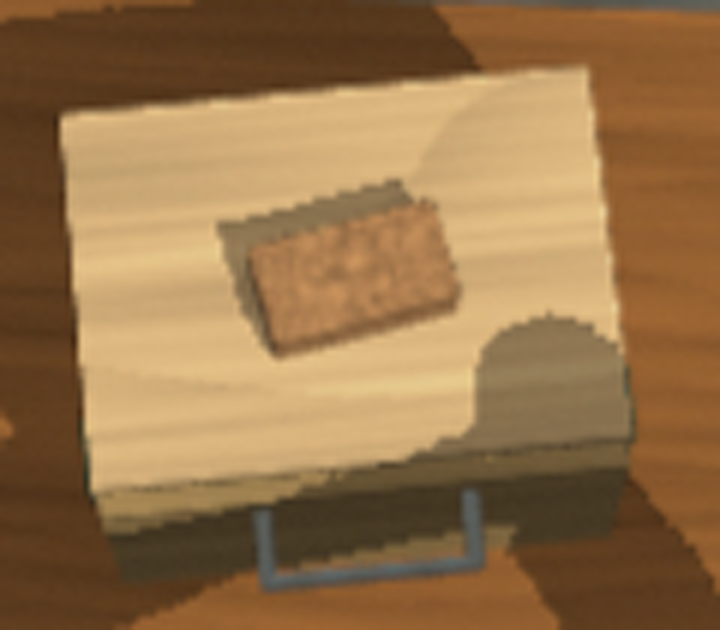

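View pics/sc.png

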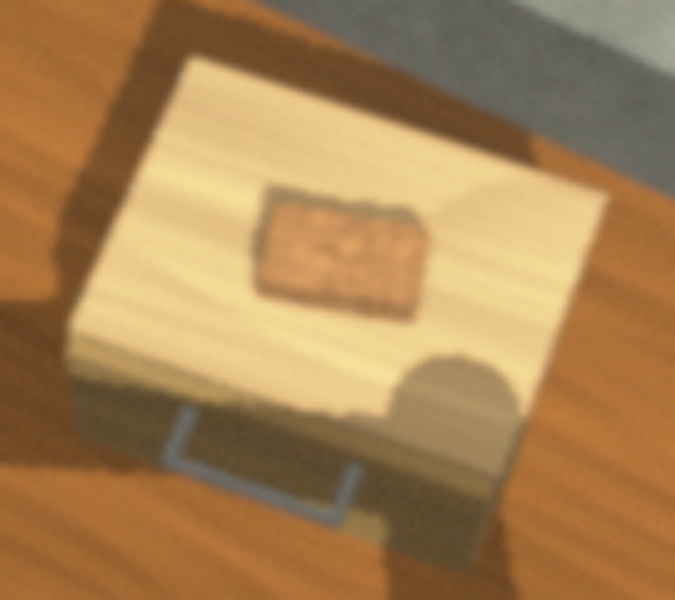

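```bash
python3 - <<'E'
from h import *
t=cam("top"); s=cam("scene")
T=lambda u,v:((u+.5)/6-.5+255,(v+.5)/6-.5+75)
S=lambda u,v:((u+.5)/5-.5+275,(v+.5)/5-.5+80)
print("top",[onz(t,T(*p),170).round(1)[:2] for p in [(62,112),(588,67),(630,440),(92,492)]])
print("scn",[onz(s,S(*p),170).round(1)[:2] for p in [(192,57),(607,196),(495,478),(68,327)]])
print("ht",[onz(t,T(*p),139).round(1)[:2] for p in [(268,580),(479,562)]])
print("hs",[onz(s,S(*p),139).round(1)[:2] for p in [(172,460),(337,520)]])
c1=np.mean([onz(t,T(*p),170) for p in [(62,112),(588,67),(630,440),(92,492)]],0)
c2=np.mean([onz(s,S(*p),170) for p in [(192,57),(607,196),(495,478),(68,327)]],0)
print(c1,c2)
E
```

```text
top [array([884.4, 182.5]), array([ 924.7, -122.6]), array([ 697.9, -151.8]), array([655.4, 151.2])]
scn [array([879.9, 183.4]), array([ 922.6, -122.4]), array([ 696.7, -149.9]), array([654.2, 152.7])]
ht [array([616.3,  51.2]), array([631.6, -69.1])]
hs [array([614.7,  49.8]), array([630.9, -68.6])]
[790.60488723  14.84585175 170.        ] [788.35694429  15.95400014 170.        ]
```

The top view shows the chest with its steel handle around px (317,170). Both cameras agree to about 2 mm: the handle is at (623.4,-9.1,139) and the chest yaw is about 0.136 rad. I'll move above the handle and set the jaws part-open.

>>> send_rows([
  {"tx": -0.45, "ty": 0.23, "fingers": -0.34},
  {"tx": -0.88, "ty": 0.47, "fingers": -0.34},
  {"tx": -0.88, "ty": 0.47, "fingers": -0.34},
  {"tx": -0.88, "ty": 0.47, "fingers": -0.34},
  {"tx": -0.88, "ty": 0.47, "fingers": -0.34},
])

```text
invalid input
```

>>> send_rows([
  {"tx": -0.88, "ty": 0.47, "fingers": -0.34},
  {"tx": -0.88, "ty": 0.47, "fingers": -0.34},
  {"tx": -0.88, "ty": 0.47, "fingers": -0.34},
  {"tx": -0.88, "ty": 0.47, "fingers": -0.34},
  {"tx": -0.88, "ty": 0.47, "fingers": -0.34},
])

```text
invalid input
```

>>> send_rows([
  {"wz": -1, "fingers": -0.34},
  {"wz": -1, "fingers": -0.34},
  {"wz": -1, "fingers": -0.34},
  {"wz": -1, "fingers": -0.34},
  {"wz": -1, "fingers": -0.34},
])

```text
invalid input
```

>>> send_rows([
  {"wz": -1, "fingers": -0.34},
  {"wz": -1, "fingers": -0.34},
  {"wz": -1, "fingers": -0.34},
  {"wz": -1, "fingers": -0.34},
  {"wz": -1, "fingers": -0.34},
])

```text
invalid input
```

>>> send_rows([
  {"tx": -0.45, "ty": 0.23, "tz": 0, "wx": 0, "wy": 0, "wz": 0, "fingers": -0.34},
  {"tx": -0.88, "ty": 0.47, "tz": 0, "wx": 0, "wy": 0, "wz": 0, "fingers": -0.34},
  {"tx": -0.88, "ty": 0.47, "tz": 0, "wx": 0, "wy": 0, "wz": 0, "fingers": -0.34},
  {"tx": -0.88, "ty": 0.47, "tz": 0, "wx": 0, "wy": 0, "wz": 0, "fingers": -0.34},
])

```text
clock: 0.7
tool_pos: [322.6, -371.8, 250.2]
tcp_rot: [0.0, -0.195, 0.981, -0.0]
ft_force: [1.6, 0.1, 0.0]
gripper_width: 0.342
```

>>> send_rows([
  {"tx": -0.88, "ty": 0.47, "tz": 0, "wx": 0, "wy": 0, "wz": 0, "fingers": -0.34},
  {"tx": -0.88, "ty": 0.47, "tz": 0, "wx": 0, "wy": 0, "wz": 0, "fingers": -0.34},
  {"tx": -0.88, "ty": 0.47, "tz": 0, "wx": 0, "wy": 0, "wz": 0, "fingers": -0.34},
  {"tx": -0.88, "ty": 0.47, "tz": 0, "wx": 0, "wy": 0, "wz": 0, "fingers": -0.34},
  {"tx": -0.88, "ty": 0.47, "tz": 0, "wx": 0, "wy": 0, "wz": 0, "fingers": -0.34},
])

```text
clock: 1.2
tool_pos: [481.1, -178.6, 250.5]
tcp_rot: [0.0, -0.195, 0.981, -0.0]
ft_force: [1.2, -0.1, 0.1]
gripper_width: 0.331
```

>>> send_rows([
  {"tx": -0.88, "ty": 0.47, "tz": 0, "wx": 0, "wy": 0, "wz": 0, "fingers": -0.34},
  {"tx": -0.88, "ty": 0.47, "tz": 0, "wx": 0, "wy": 0, "wz": 0, "fingers": -0.34},
  {"tx": -0.88, "ty": 0.47, "tz": 0, "wx": 0, "wy": 0, "wz": 0, "fingers": -0.34},
  {"tx": -0.4, "ty": 0.2, "tz": 0, "wx": 0, "wy": 0, "wz": 0, "fingers": -0.34},
])

```text
clock: 1.6
tool_pos: [591.5, -44.5, 249.3]
tcp_rot: [-0.0, -0.196, 0.981, 0.0]
ft_force: [-0.4, -0.3, -0.2]
gripper_width: 0.328
```

>>> send_rows([
  {"tx": 0, "ty": 0, "tz": 0, "wx": 0, "wy": 0, "wz": -1, "fingers": -0.34},
  {"tx": 0, "ty": 0, "tz": 0, "wx": 0, "wy": 0, "wz": -1, "fingers": -0.34},
  {"tx": 0, "ty": 0, "tz": 0, "wx": 0, "wy": 0, "wz": -1, "fingers": -0.34},
  {"tx": 0, "ty": 0, "tz": 0, "wx": 0, "wy": 0, "wz": -1, "fingers": -0.34},
  {"tx": 0, "ty": 0, "tz": 0, "wx": 0, "wy": 0, "wz": -1, "fingers": -0.34},
])

```text
clock: 2.1
tool_pos: [589.7, -47.8, 250.1]
tcp_rot: [-0.0, -0.478, 0.878, 0.0]
ft_force: [0.5, 0.3, -0.2]
gripper_width: 0.331
```

>>> send_rows([
  {"tx": 0, "ty": 0, "tz": 0, "wx": 0, "wy": 0, "wz": -1, "fingers": -0.34},
  {"tx": 0, "ty": 0, "tz": 0, "wx": 0, "wy": 0, "wz": -1, "fingers": -0.34},
  {"tx": 0, "ty": 0, "tz": 0, "wx": 0, "wy": 0, "wz": -1, "fingers": -0.34},
  {"tx": 0, "ty": 0, "tz": 0, "wx": 0, "wy": 0, "wz": -1, "fingers": -0.34},
  {"tx": 0, "ty": 0, "tz": 0, "wx": 0, "wy": 0, "wz": -1, "fingers": -0.34},
])

```text
clock: 2.6
tool_pos: [589.7, -47.9, 250.1]
tcp_rot: [0.0, 0.717, -0.698, -0.0]
ft_force: [-0.5, 0.6, 0.1]
gripper_width: 0.333
```

```bash
cat >> h.py <<'E'
YAW=0.136
CX=np.array([np.cos(YAW),np.sin(YAW),0]);CY=np.array([-CX[1],CX[0],0])
RD=np.array([np.cross(-CX,[0,0,-1]),-CX,[0,0,-1.]]).T  # tool down, tool y = -chest x
def need(p,Rt=RD):
    o=get_obs();Rc=rot(o["tcp_rot"])
    d=Rc.inv().apply(np.asarray(p)-o["tool_pos"])/50
    w=(Rc.inv()*R.from_matrix(Rt)).as_rotvec()/.12
    print("clk",round(o["clock"],2),"pos",np.round(o["tool_pos"],1),"F",np.round(o["ft_force"],1),"g",round(o["gripper_width"],3))
    print("need t",d.round(2),"w",w.round(2))
E
python3 - <<'E'
from h import *
need([623.4,-9.1,250])
w=cam("wrist"); cv2.imwrite("pics/w1.png",w["img"])
E
```

```text
clk 2.6 pos [589.7 -47.9 250.1] F [-0.5  0.6  0.1] g 0.333
need t [-0.76 -0.69  0.  ] w [ 0.    0.   -0.91]
```

View pics/w1.png

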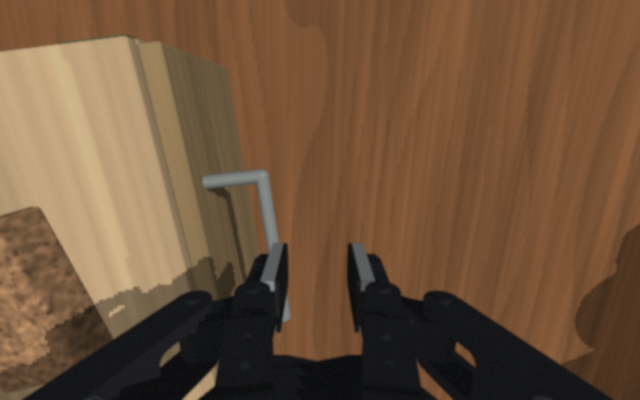

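>>> send_rows([
  {"tx": -0.76, "ty": -0.69, "tz": 0, "wx": 0, "wy": 0, "wz": 0, "fingers": -0.34},
  {"tx": 0, "ty": 0, "tz": 0, "wx": 0, "wy": 0, "wz": -0.91, "fingers": -0.34},
  {"tx": 0, "ty": 0, "tz": 0, "wx": 0, "wy": 0, "wz": 0, "fingers": -0.34},
])

```text
clock: 2.95
tool_pos: [622.8, -9.4, 249.4]
tcp_rot: [0.001, 0.752, -0.659, -0.0]
ft_force: [-0.8, 0.3, 0.8]
gripper_width: 0.332
```

```bash
python3 - <<'E'
from h import *
need([623.4,-9.1,139])
w=cam("wrist"); cv2.imwrite("pics/w2.png",w["img"])
print(proj(w,[623.4,-9.1,139]),proj(w,np.array([623.4,-9.1,139])+60*CY),proj(w,np.array([623.4,-9.1,139])-60*CY))
E
```

```text
clk 2.95 pos [622.8  -9.4 249.4] F [-0.8  0.3  0.8] g 0.332
need t [-0.   -0.02  2.21] w [ 0.01 -0.   -0.04]
[317.25262498 204.05400761] [317.5648055 275.4233396] [316.89358516 121.97191145]
```

View pics/w2.png

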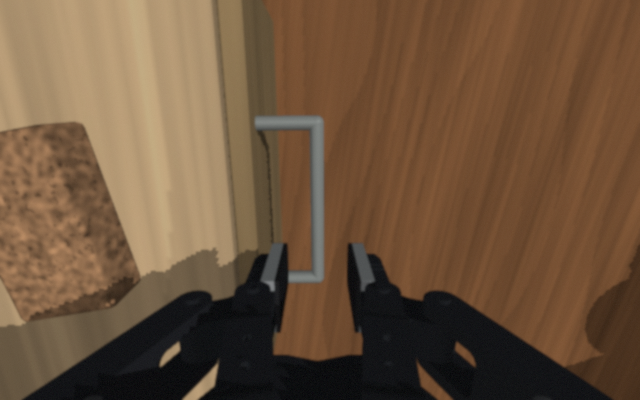

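The wrist view shows the bar from (318,122) to (318,277), which matches the prediction within about 2 px. I'll descend and grip it.

>>> send_rows([
  {"tx": 0, "ty": 0, "tz": 0.7, "wx": 0, "wy": 0, "wz": 0, "fingers": -0.34},
  {"tx": 0, "ty": 0, "tz": 0.7, "wx": 0, "wy": 0, "wz": 0, "fingers": -0.34},
  {"tx": 0, "ty": 0, "tz": 0.5, "wx": 0, "wy": 0, "wz": 0, "fingers": -0.34},
  {"tx": 0, "ty": 0, "tz": 0.3, "wx": 0, "wy": 0, "wz": 0, "fingers": -0.34},
  {"tx": 0, "ty": 0, "tz": 0, "wx": 0, "wy": 0, "wz": 0, "fingers": -0.34},
])

```text
clock: 3.5
tool_pos: [620.7, -10.9, 138.1]
tcp_rot: [0.002, 0.751, -0.661, -0.002]
ft_force: [-0.7, 0.5, 0.3]
gripper_width: 0.332
```

>>> send_rows([
  {"tx": 0, "ty": 0, "tz": 0, "wx": 0, "wy": 0, "wz": 0, "fingers": -1},
  {"tx": 0, "ty": 0, "tz": 0, "wx": 0, "wy": 0, "wz": 0, "fingers": -1},
  {"tx": 0, "ty": 0, "tz": 0, "wx": 0, "wy": 0, "wz": 0, "fingers": -1},
  {"tx": 0, "ty": 0, "tz": 0, "wx": 0, "wy": 0, "wz": 0, "fingers": -1},
])

```text
clock: 3.9
tool_pos: [623.2, -10.6, 141.9]
tcp_rot: [-0.001, 0.752, -0.659, 0.001]
ft_force: [-0.3, -2.3, 4.7]
gripper_width: 0.095
```

>>> send_rows([
  {"tx": 0, "ty": 0.2, "tz": 0, "wx": 0, "wy": 0, "wz": 0, "fingers": -1},
  {"tx": 0, "ty": 0.4, "tz": 0, "wx": 0, "wy": 0, "wz": 0, "fingers": -1},
  {"tx": 0, "ty": 0.4, "tz": 0, "wx": 0, "wy": 0, "wz": 0, "fingers": -1},
  {"tx": 0, "ty": 0.4, "tz": 0, "wx": 0, "wy": 0, "wz": 0, "fingers": -1},
  {"tx": 0, "ty": 0.4, "tz": 0, "wx": 0, "wy": 0, "wz": 0, "fingers": -1},
])

```text
clock: 4.4
tool_pos: [534.0, -23.0, 141.8]
tcp_rot: [-0.001, 0.752, -0.659, 0.002]
ft_force: [2.3, -5.1, 3.7]
gripper_width: 0.089
```

>>> send_rows([
  {"tx": 0, "ty": 0.4, "tz": 0, "wx": 0, "wy": 0, "wz": 0, "fingers": -1},
  {"tx": 0, "ty": 0.4, "tz": 0, "wx": 0, "wy": 0, "wz": 0, "fingers": -1},
  {"tx": 0, "ty": 0.3, "tz": 0, "wx": 0, "wy": 0, "wz": 0, "fingers": -1},
  {"tx": 0, "ty": 0.2, "tz": 0, "wx": 0, "wy": 0, "wz": 0, "fingers": -1},
  {"tx": 0, "ty": 0.1, "tz": 0, "wx": 0, "wy": 0, "wz": 0, "fingers": -1},
])

```text
clock: 4.9
tool_pos: [464.0, -32.8, 141.8]
tcp_rot: [0.0, 0.752, -0.659, 0.002]
ft_force: [2.6, -8.0, 2.4]
gripper_width: 0.089
```

```bash
python3 - <<'E'
from h import *
need(np.array([623.4,-9.1,139])-165*CX)
E
```

```text
clk 4.9 pos [464.  -32.8 141.8] F [ 2.6 -8.   2.4] g 0.089
need t [-0.04  0.08  0.06] w [-0.02 -0.03 -0.04]
```

>>> send_rows([
  {"tx": 0, "ty": 0.08, "tz": 0, "wx": 0, "wy": 0, "wz": 0, "fingers": -1},
  {"tx": 0, "ty": 0.04, "tz": 0, "wx": 0, "wy": 0, "wz": 0, "fingers": -1},
  {"tx": 0, "ty": 0, "tz": 0, "wx": 0, "wy": 0, "wz": 0, "fingers": -1},
])

```text
clock: 5.2
tool_pos: [459.8, -33.3, 141.9]
tcp_rot: [-0.001, 0.752, -0.659, 0.003]
ft_force: [5.6, -9.2, 0.1]
gripper_width: 0.095
```

>>> send_rows([
  {"tx": 0, "ty": 0.06, "tz": 0, "wx": 0, "wy": 0, "wz": 0, "fingers": -1},
  {"tx": 0, "ty": 0, "tz": 0, "wx": 0, "wy": 0, "wz": 0, "fingers": -1},
])

```text
clock: 5.4
tool_pos: [459.6, -33.3, 141.9]
tcp_rot: [-0.003, 0.752, -0.659, 0.005]
ft_force: [16.1, -10.8, -9.8]
gripper_width: 0.092
```

The drawer is at its stop: 165 mm travelled, and the force rose to 16 N. I'll release and lift.

>>> send_rows([
  {"tx": 0, "ty": 0, "tz": 0, "wx": 0, "wy": 0, "wz": 0, "fingers": -0.34},
  {"tx": 0, "ty": 0, "tz": 0, "wx": 0, "wy": 0, "wz": 0, "fingers": -0.34},
  {"tx": 0, "ty": 0, "tz": 0, "wx": 0, "wy": 0, "wz": 0, "fingers": -0.34},
  {"tx": 0, "ty": 0, "tz": -0.3, "wx": 0, "wy": 0, "wz": 0, "fingers": -0.34},
  {"tx": 0, "ty": 0, "tz": -0.6, "wx": 0, "wy": 0, "wz": 0, "fingers": -0.34},
])

```text
clock: 5.9
tool_pos: [453.0, -32.2, 183.7]
tcp_rot: [0.002, 0.752, -0.659, -0.002]
ft_force: [1.0, -0.2, -0.0]
gripper_width: 0.334
```

>>> send_rows([
  {"tx": 0, "ty": 0, "tz": -0.8, "wx": 0, "wy": 0, "wz": 0, "fingers": 0.2},
  {"tx": 0, "ty": 0, "tz": -0.8, "wx": 0, "wy": 0, "wz": 0, "fingers": 0.2},
  {"tx": 0, "ty": 0, "tz": -0.8, "wx": 0, "wy": 0, "wz": 0, "fingers": 0.2},
  {"tx": 0, "ty": 0, "tz": 0, "wx": 0, "wy": 0, "wz": 0, "fingers": 0.2},
])

```text
clock: 6.3
tool_pos: [457.0, -32.3, 311.0]
tcp_rot: [-0.004, 0.752, -0.659, 0.004]
ft_force: [-0.2, 0.1, 0.1]
gripper_width: 0.603
```

```bash
python3 - <<'E'
from h import *
need(np.array([594.8,-10.6,300]))
for n in("wrist","top","scene"):
    w=cam(n); cv2.imwrite(f"pics/{n}3.png",w["img"])
    print(n,[proj(w,np.array([594.8,-10.6,138])+k*CY).round(1) for k in(93,31,-31,-93)])
E
```

```text
clk 6.3 pos [457.  -32.3 311. ] F [-0.2  0.1  0.1] g 0.603
need t [-0.07 -2.79  0.25] w [-0.09 -0.   -0.04]
wrist [array([183.7, 275.3]), array([176. , 218.1]), array([167.3, 154.1]), array([157.6,  82.1])]
top [array([289.9, 180.6]), array([308. , 178.9]), array([326. , 177.2]), array([344. , 175.5])]
scene [array([296.1, 175.2]), array([313.1, 181.5]), array([330.3, 187.7]), array([347.7, 194.1])]
```

View pics/wrist3.png

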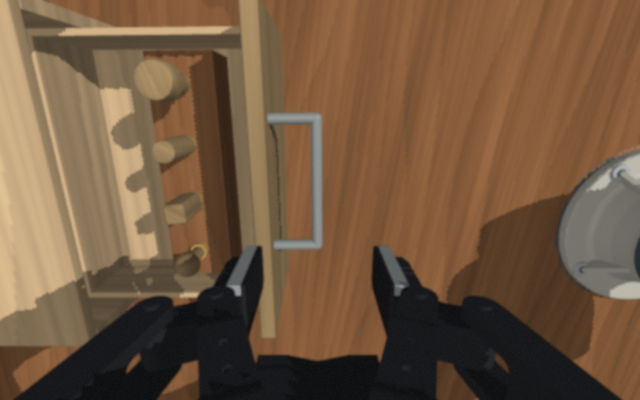

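View pics/top3.png

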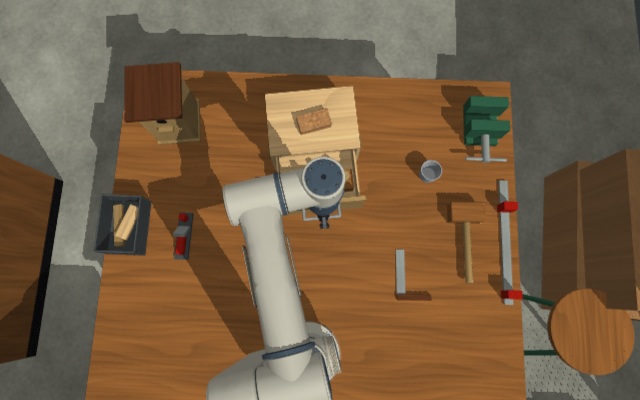

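Wrist view: the mushroom cap, the broadest top, is at about (157,80). Predicted socket −93 was (157.6,82). From there the row runs straight (170,150), square (180,208) and ball (190,258). I'll move above the cap with the jaws along the chest's x.

```bash
python3 - <<'E'
from h import *
need(np.array([607.4,-102.7,260]))
E
```

```text
clk 6.45 pos [454.5 -31.9 304.6] F [ 0.7  0.1 -0.7] g 0.598
need t [ 1.8  -2.85  0.89] w [ 0.01  0.01 -0.04]
```

>>> send_rows([
  {"tx": 0.3, "ty": -0.45, "tz": 0, "wx": 0, "wy": 0, "wz": 0, "fingers": 0.6},
  {"tx": 0.5, "ty": -0.8, "tz": 0.2, "wx": 0, "wy": 0, "wz": 0, "fingers": 0.6},
  {"tx": 0.5, "ty": -0.8, "tz": 0.3, "wx": 0, "wy": 0, "wz": 0, "fingers": 0.6},
  {"tx": 0.3, "ty": -0.5, "tz": 0.3, "wx": 0, "wy": 0, "wz": 0, "fingers": 0.6},
  {"tx": 0.2, "ty": -0.3, "tz": 0.1, "wx": 0, "wy": 0, "wz": 0, "fingers": 0.6},
])

```text
clock: 6.95
tool_pos: [608.2, -103.5, 254.9]
tcp_rot: [0.002, 0.752, -0.66, -0.003]
ft_force: [-0.2, 0.0, -0.1]
gripper_width: 0.802
```

>>> send_rows([
  {"tx": 0, "ty": 0, "tz": 0, "wx": 0, "wy": 0, "wz": 0, "fingers": 0.6},
  {"tx": 0, "ty": 0, "tz": 0, "wx": 0, "wy": 0, "wz": 0, "fingers": 0.6},
])

```text
clock: 7.15
tool_pos: [607.5, -102.8, 258.5]
tcp_rot: [0.001, 0.752, -0.659, -0.001]
ft_force: [-0.8, -0.3, 0.3]
gripper_width: 0.794
```

```bash
python3 - <<'E'
from h import *
need(np.array([607.4,-102.7,124]))
w=cam("wrist"); cv2.imwrite("pics/w4.png",w["img"])
print(proj(w,[607.4,-102.7,138]),proj(w,[607.4,-102.7,110]))
print(proj(w,np.array([607.4,-102.7,138])+18*CX),proj(w,np.array([607.4,-102.7,138])-18*CY))
E
```

```text
clk 7.15 pos [ 607.5 -102.8  258.5] F [-0.8 -0.3  0.3] g 0.794
need t [-0.   -0.01  2.69] w [ 0.03  0.   -0.04]
[317.75578271 200.00883922] [317.60015981 190.71565699]
[294.67490856 200.13557978] [317.65449881 177.43968342]
```

View pics/w4.png

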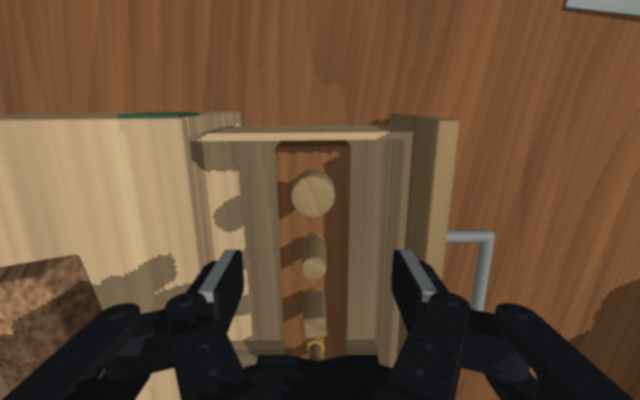

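```bash
python3 - <<'E'
from h import *
w=cam("wrist"); crop(w,270,150,360,290,5,"pics/w4c.png")
E
```

```text
(no output)
```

View pics/w4c.png

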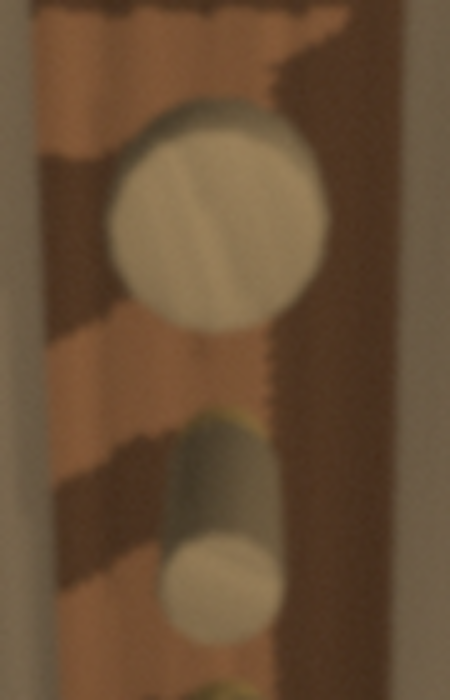

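Zoomed, the cap's top face is centred at (313.6,196), 3 to 4 px from the prediction. I'll correct by 3 mm along +x and 2.5 mm along −y in the chest frame, then descend.

```bash
python3 - <<'E'
from h import *
need(np.array([610.7,-104.8,125]))
E
```

```text
clk 7.25 pos [ 607.5 -102.5  260.4] F [ 0.7 -1.1  0.1] g 0.803
need t [ 0.05 -0.06  2.71] w [ 0.    0.   -0.04]
```

>>> send_rows([
  {"tx": 0.05, "ty": -0.06, "tz": 0.3, "wx": 0, "wy": 0, "wz": 0, "fingers": 0.6},
  {"tx": 0, "ty": 0, "tz": 0.7, "wx": 0, "wy": 0, "wz": 0, "fingers": 0.6},
  {"tx": 0, "ty": 0, "tz": 0.6, "wx": 0, "wy": 0, "wz": 0, "fingers": 0.6},
  {"tx": 0, "ty": 0, "tz": 0.4, "wx": 0, "wy": 0, "wz": 0, "fingers": 0.6},
  {"tx": 0, "ty": 0, "tz": 0, "wx": 0, "wy": 0, "wz": 0, "fingers": 0.6},
])

```text
clock: 7.75
tool_pos: [609.0, -104.2, 157.9]
tcp_rot: [0.001, 0.752, -0.659, -0.002]
ft_force: [0.2, 0.2, -0.1]
gripper_width: 0.798
```

```bash
python3 - <<'E'
from h import *
need(np.array([610.7,-104.8,125]))
w=cam("wrist"); cv2.imwrite("pics/w5.png",w["img"])
print(proj(w,[610.7,-104.8,138]))
E
```

```text
clk 7.75 pos [ 609.  -104.2  157.9] F [ 0.2  0.2 -0.1] g 0.798
need t [ 0.02 -0.04  0.66] w [ 0.04  0.01 -0.04]
[315.32054755 257.53317492]
```

View pics/w5.png

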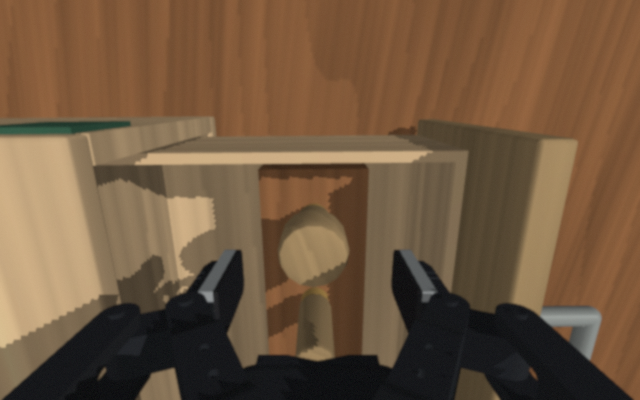

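The cap's top face is at (314,254), centred between the jaws to within about 2 mm. I'll make the final descent and close.

>>> send_rows([
  {"tx": 0.04, "ty": -0.03, "tz": 0.3, "wx": 0, "wy": 0, "wz": 0, "fingers": 0.6},
  {"tx": 0, "ty": 0, "tz": 0.3, "wx": 0, "wy": 0, "wz": 0, "fingers": 0.6},
  {"tx": 0, "ty": 0, "tz": 0.06, "wx": 0, "wy": 0, "wz": 0, "fingers": 0.6},
  {"tx": 0, "ty": 0, "tz": 0, "wx": 0, "wy": 0, "wz": 0, "fingers": 0.6},
])

```text
clock: 8.2
tool_pos: [613.5, -106.7, 128.7]
tcp_rot: [-0.0, 0.752, -0.659, 0.001]
ft_force: [0.6, 0.1, -0.2]
gripper_width: 0.797
```

```bash
python3 - <<'E'
from h import *
need(np.array([610.7,-104.8,125]))
w=cam("wrist"); cv2.imwrite("pics/w6.png",w["img"])
E
```

```text
clk 8.2 pos [ 613.5 -106.7  128.7] F [ 0.6  0.1 -0.2] g 0.797
need t [-0.04  0.05  0.07] w [-0.01 -0.   -0.04]
```

View pics/w6.png

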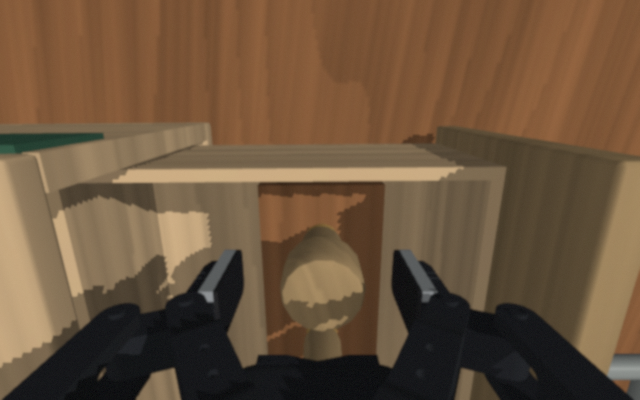

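Cap centre is now at about (322,294), roughly 2 mm to the other side. A small correction, then close.

>>> send_rows([
  {"tx": -0.02, "ty": 0.04, "tz": 0.07, "wx": 0, "wy": 0, "wz": 0, "fingers": 0.6},
  {"tx": 0, "ty": 0, "tz": 0, "wx": 0, "wy": 0, "wz": 0, "fingers": 0.6},
  {"tx": 0, "ty": 0, "tz": 0, "wx": 0, "wy": 0, "wz": 0, "fingers": 0.2},
  {"tx": 0, "ty": 0, "tz": 0, "wx": 0, "wy": 0, "wz": 0, "fingers": -0.05},
  {"tx": 0, "ty": 0, "tz": 0, "wx": 0, "wy": 0, "wz": 0, "fingers": -1},
])

```text
clock: 8.75
tool_pos: [611.3, -106.0, 124.3]
tcp_rot: [-0.0, 0.752, -0.659, 0.0]
ft_force: [0.7, -0.2, 1.5]
gripper_width: 0.404
```

>>> send_rows([
  {"tx": 0, "ty": 0, "tz": 0, "wx": 0, "wy": 0, "wz": 0, "fingers": -1},
  {"tx": 0, "ty": 0, "tz": 0, "wx": 0, "wy": 0, "wz": 0, "fingers": -1},
  {"tx": 0, "ty": 0, "tz": 0, "wx": 0, "wy": 0, "wz": 0, "fingers": -1},
])

```text
clock: 9.05
tool_pos: [611.3, -106.1, 124.2]
tcp_rot: [-0.0, 0.752, -0.659, 0.0]
ft_force: [-0.1, 0.1, 2.9]
gripper_width: 0.409
```

```bash
python3 - <<'E'
from h import *
need(np.array([610.7,-104.8,125]))
w=cam("wrist"); cv2.imwrite("pics/w7.png",w["img"])
E
```

```text
clk 9.05 pos [ 611.3 -106.1  124.2] F [-0.1  0.1  2.9] g 0.409
need t [-0.03  0.01 -0.02] w [-0.01 -0.   -0.04]
```

View pics/w7.png

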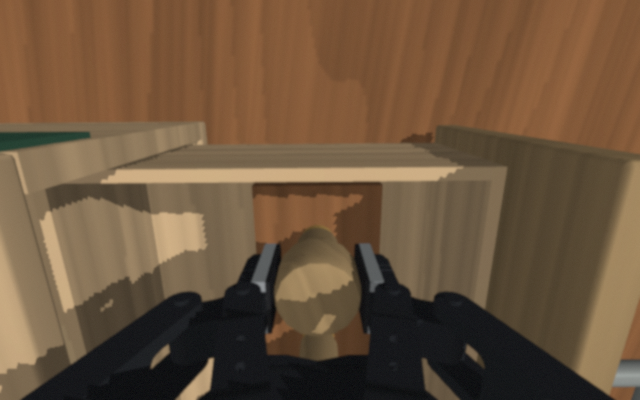

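It's held: opening 0.41 is about 35 mm, against a 36 mm cap. I'll draw it straight up.

>>> send_rows([
  {"tx": 0, "ty": 0, "tz": -0.2, "wx": 0, "wy": 0, "wz": 0, "fingers": -1},
  {"tx": 0, "ty": 0, "tz": -0.3, "wx": 0, "wy": 0, "wz": 0, "fingers": -1},
  {"tx": 0, "ty": 0, "tz": -0.4, "wx": 0, "wy": 0, "wz": 0, "fingers": -1},
  {"tx": 0, "ty": 0, "tz": -0.4, "wx": 0, "wy": 0, "wz": 0, "fingers": -1},
  {"tx": 0, "ty": 0, "tz": -0.4, "wx": 0, "wy": 0, "wz": 0, "fingers": -1},
])

```text
clock: 9.6
tool_pos: [610.6, -105.9, 209.6]
tcp_rot: [0.0, 0.752, -0.659, -0.0]
ft_force: [0.4, 1.0, -0.8]
gripper_width: 0.406
```

>>> send_rows([
  {"tx": 0, "ty": 0, "tz": -0.6, "wx": 0, "wy": 0, "wz": 0, "fingers": -1},
  {"tx": 0, "ty": 0, "tz": -0.6, "wx": 0, "wy": 0, "wz": 0, "fingers": -1},
  {"tx": 0, "ty": 0, "tz": -0.6, "wx": 0, "wy": 0, "wz": 0, "fingers": -1},
  {"tx": 0, "ty": 0, "tz": -0.6, "wx": 0, "wy": 0, "wz": 0, "fingers": -1},
  {"tx": 0, "ty": 0, "tz": -0.4, "wx": 0, "wy": 0, "wz": 0, "fingers": -1},
])

```text
clock: 10.1
tool_pos: [610.9, -106.1, 351.5]
tcp_rot: [-0.001, 0.752, -0.659, 0.001]
ft_force: [0.4, 1.0, -0.6]
gripper_width: 0.407
```

```bash
python3 - <<'E'
from h import *
need(np.array([610.7,-104.8,370])); print(np.round(get_obs()["qpos"],2))
for n in ("wrist","scene","top"):
    w=cam(n); cv2.imwrite(f"pics/{n}8.png",w["img"])
E
```

```text
clk 10.1 pos [ 610.9 -106.1  351.5] F [ 0.4  1.  -0.6] g 0.407
need t [-0.03 -0.   -0.37] w [-0.02 -0.   -0.04]
[ 0.08  0.4   0.57  0.   -1.74  0.05]
```

View pics/wrist8.png

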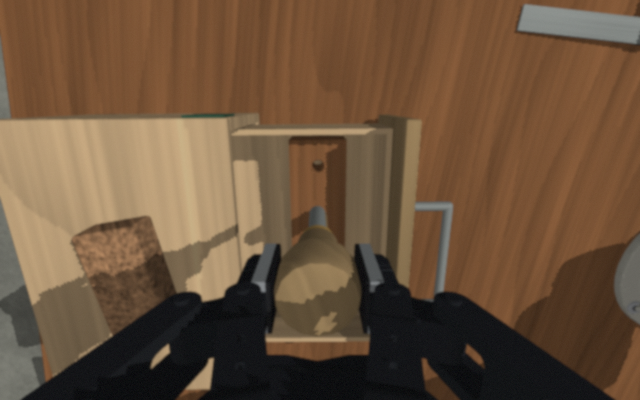

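View pics/scene8.png

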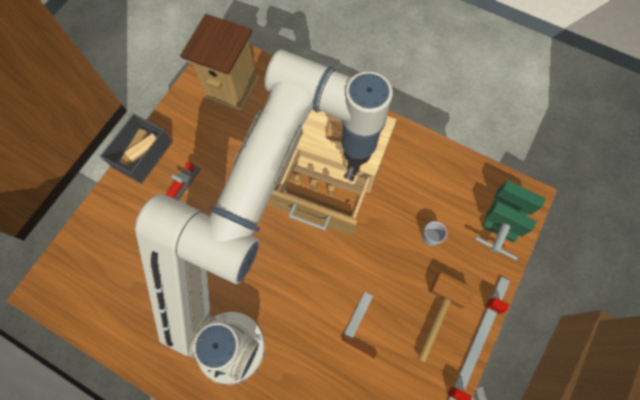

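The wrist view shows the empty socket at (318,165) and the gouge hanging straight between the pads. I'll raise a little more and tilt it 45° with 6.55 units of wx.

>>> send_rows([
  {"tx": 0, "ty": 0, "tz": -0.5, "wx": 0, "wy": 0, "wz": 0, "fingers": -1},
  {"tx": 0, "ty": 0, "tz": -0.4, "wx": 0.35, "wy": 0, "wz": 0, "fingers": -1},
  {"tx": 0, "ty": 0, "tz": 0, "wx": 0.7, "wy": 0, "wz": 0, "fingers": -1},
  {"tx": 0, "ty": 0, "tz": 0, "wx": 0.8, "wy": 0, "wz": 0, "fingers": -1},
  {"tx": 0, "ty": 0, "tz": 0, "wx": 0.8, "wy": 0, "wz": 0, "fingers": -1},
])

```text
clock: 10.75
tool_pos: [611.0, -106.0, 394.7]
tcp_rot: [-0.122, 0.742, -0.651, 0.107]
ft_force: [0.4, 0.4, -0.8]
gripper_width: 0.405
```

>>> send_rows([
  {"tx": 0, "ty": 0, "tz": 0, "wx": 0.8, "wy": 0, "wz": 0, "fingers": -1},
  {"tx": 0, "ty": 0, "tz": 0, "wx": 0.8, "wy": 0, "wz": 0, "fingers": -1},
  {"tx": 0, "ty": 0, "tz": 0, "wx": 0.8, "wy": 0, "wz": 0, "fingers": -1},
  {"tx": 0, "ty": 0, "tz": 0, "wx": 0.8, "wy": 0, "wz": 0, "fingers": -1},
  {"tx": 0, "ty": 0, "tz": 0, "wx": 0.5, "wy": 0, "wz": 0, "fingers": -1},
])

```text
clock: 11.25
tool_pos: [609.3, -106.2, 394.4]
tcp_rot: [-0.282, 0.697, -0.611, 0.247]
ft_force: [0.5, 0.9, -0.9]
gripper_width: 0.405
```

>>> send_rows([
  {"tx": 0, "ty": 0, "tz": 0, "wx": 0.2, "wy": 0, "wz": 0, "fingers": -1},
  {"tx": 0, "ty": 0, "tz": 0, "wx": 0, "wy": 0, "wz": 0, "fingers": -1},
  {"tx": 0, "ty": 0, "tz": 0, "wx": 0, "wy": 0, "wz": 0, "fingers": -1},
])

```text
clock: 11.55
tool_pos: [610.6, -106.1, 394.4]
tcp_rot: [-0.288, 0.694, -0.609, 0.253]
ft_force: [-0.0, 0.1, -0.9]
gripper_width: 0.406
```

```bash
python3 - <<'E'
from h import *
o=get_obs();z=rot(o["tcp_rot"]).apply([0,0,1]);print("tilt",np.degrees(np.arccos(-z[2])),z.round(3),np.round(o["qpos"],2),np.abs(o["joint_vel"]).max())
need(np.array([610.7,-104.8,396]))
P=np.array(o["tool_pos"])
for n in ("wrist","scene","top"):
    w=cam(n); cv2.imwrite(f"pics/{n}9.png",w["img"]); print(n,proj(w,P),proj(w,P+96*z))
E
```

```text
tilt 45.07891169556592 [ 0.702  0.092 -0.706] [ 0.04 -0.07 -0.11 -0.09 -0.75  0.13] 0.02058154247699962
clk 11.55 pos [ 610.6 -106.1  394.4] F [-0.   0.1 -0.9] g 0.406
need t [-0.03 -0.03 -0.02] w [-6.56 -0.02 -0.04]
wrist [319.49491396 281.28598512] [318.61412531 210.08150922]
scene [355.23552912 162.58041564] [361.25555928 152.36416785]
top [349.79265058 152.18414202] [346.01336068 137.63058975]
```

View pics/wrist9.png

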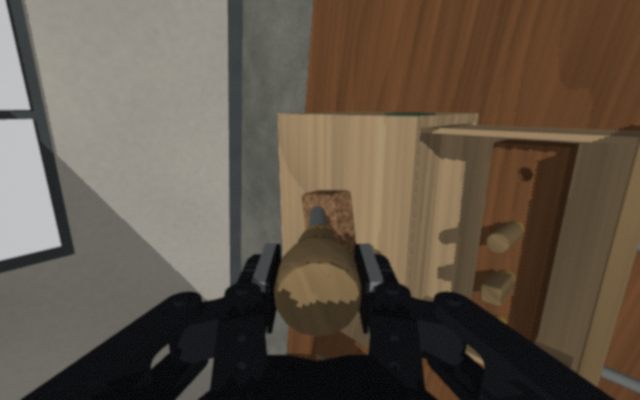

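View pics/top9.png

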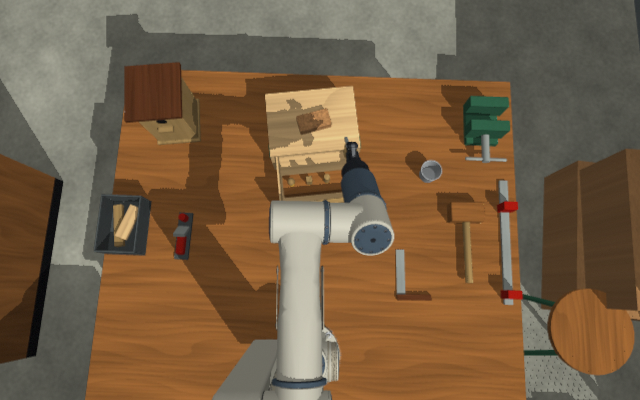

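View pics/scene9.png

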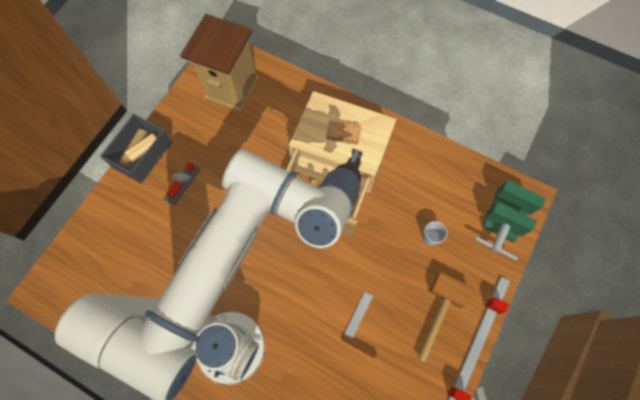

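>>> send_rows([
  {"tx": 0, "ty": 0, "tz": 0, "wx": 0, "wy": 0, "wz": 0, "fingers": -1},
  {"tx": 0, "ty": 0, "tz": 0, "wx": 0, "wy": 0, "wz": 0, "fingers": -1},
  {"tx": 0, "ty": 0, "tz": 0, "wx": 0, "wy": 0, "wz": 0, "fingers": -1},
  {"tx": 0, "ty": 0, "tz": 0, "wx": 0, "wy": 0, "wz": 0, "fingers": -1},
])

```text
clock: 12.1
tool_pos: [611.1, -106.0, 393.7]
tcp_rot: [-0.288, 0.695, -0.609, 0.252]
ft_force: [1.3, 0.6, -1.1]
gripper_width: 0.404
```

```bash
python3 - <<'E'
from h import *
o=get_obs();z=rot(o["tcp_rot"]).apply([0,0,1]);print("tilt",np.degrees(np.arccos(-z[2])),np.abs(o["joint_vel"]).max(),o["tool_pos"],o["gripper_width"])
print("lowest z of gouge ~",o["tool_pos"][2]+96*z[2]-6)
H=np.array([623.4,-9.1,139])
w=cam("wrist")
# front panel outer top edge, right (-y) corner region and its expected pos at drawer=0.165 / 0.160
for d in (165,155):
    f=H-d*CX+42*CX; f[2]=162
    print(d,"panel top edge, at y -100, -60, 0:",[proj(w,f+k*CY).round(0) for k in(-100,-60,0)], "handle -y end",proj(w,H-d*CX-60*CY).round(0))
crop(w,480,100,640,400,2,"pics/w10c.png")
E
```

```text
tilt 45.0228420148442 0.0026759086121316256 [ 611.08339852 -105.95683955  393.68984698] 0.40393428390294656
lowest z of gouge ~ 319.8346638819239
165 panel top edge, at y -100, -60, 0: [array([653., 202.]), array([637., 255.]), array([616., 324.])] handle -y end [722. 263.]
155 panel top edge, at y -100, -60, 0: [array([633., 199.]), array([619., 250.]), array([600., 319.])] handle -y end [700. 258.]
```

View pics/w10c.png

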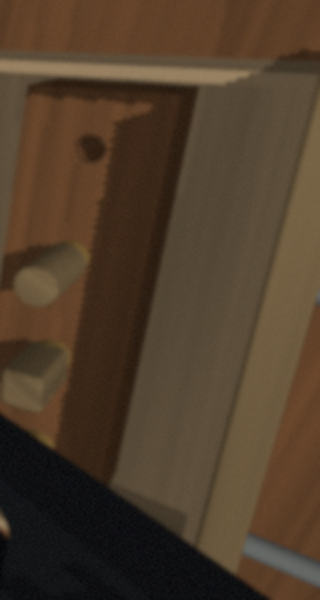

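The panel's outer top edge is at px (615,324). That agrees with 165 mm open, which predicts 616; 155 mm would give 600. The straight and square tools are seated, and the arm is at rest.

```bash
python3 -c "
from bench import sign_off
print(sign_off())"
```

```text
the job is handed in; nothing more can be done
None
```

I pulled the drawer out to its stop, drew the mushroom-handled gouge out of its socket and tilted it 45°. I handed the job in at about 12 s with the gouge still in the gripper; no verdict came back.

**Drawer:** The handle travelled 165 mm, and the pull force rose to about 16 N at the stop. A last wrist view still placed the front panel where 165 mm predicts, to within 1 px.

**Gouge:** It is tilted 45.0° with the point down. Its lowest point is at about z = 320 mm, well above the chest's top at 170 mm and the sanding block on it. The blade tip appeared within 1 px of where it should be, so the gouge has not slipped in the grip (opening 0.404). The arm was at rest, with only about 1 N at the wrist.

**Other things:** The straight and square tools were still seated in the last wrist view. The ball tool was mostly hidden behind the gripper there. The top view showed three handles left in the row and nothing else visibly moved.

**Checks that disagreed:** The first `send_rows` calls were refused as invalid because they left out zero fields, and nothing moved. My first estimate of the cap's position was about 3 mm out against the wrist camera. I corrected it, overshot by about 2 mm, and corrected again before closing the jaws.

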